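# Raise the sash of the gluing cabinet to its working height

### The job

With your fingertips, push the clear sliding window of the extraction cabinet up from beneath its lip until the lip is level with the tip of the black pointer clamped beside it, then take your hand away and leave the window standing there. Only push from below: do not grip the lip or press on top of it, and leave the pointer and the things standing on the table where they are.

Things in the scene. Friction and masses are not known exactly. Their poses are not given: they have to be found in the camera images.
- cabinet: Bench-top gluing cabinet, fixed; aluminium frame, clear panels, grey base 100 mm high, white fan head, 260 mm deep, 560 wide, front masts 520 tall. Origin on its centre line at table height; own x points from its front inwards (away from the robot), y left along the front, z up. Front of the base at x = -150 mm, of the window at -160 mm. Below the lip, ahead of the base, it is free down to the table.
- lip_mid (a point): Middle of the front edge of the window's lip, half-way up its thickness; rises with the window. The lip is a level aluminium bar 10 mm thick and 460 mm long (230 mm to each side), standing out 47 mm towards the robot from the rail at the window's foot; its underside is 5 mm below this point. It can be pushed anywhere along its length. Axes as the cabinet.
- mark (a point): Tip of the black pointer: the middle of the lip's front edge is to come to this height, which differs each time. The pointer is a plastic block 40 x 26 x 18 mm (x, y, z) with a small cone, clamped on the right-hand window guide; its tip lies 3 mm past the lip's right-hand end (-y) and 18 mm behind the lip's front edge.
- sash (a joint): Height of the window above its lowest position in m, 0 to 0.185. The window (0.95 kg) is balanced by two steel counterweights on belts at the sides: it takes about 3 to 8 N to move it and it stays where it is left.
- glue_mid (a point): Glue bottle, white, upright, 58 mm in diameter and 160 mm tall with its grey nozzle, loose on the table somewhere in front of the lip; the point lies on its axis 80 mm up.
- jar_mid (a point): White jar with a steel lid, 60 mm in diameter and 75 mm tall, loose on the table near one front corner of the cabinet; the point is its centre.
- house_mid (a point): White stepped model building, 60 x 80 mm and 72 mm tall, loose on the table near the other front corner of the cabinet; the point is its centre, half-way up.

How it is judged:
On the way:
1. the fingers push up on the underside of the lip and the window has risen at least 20 mm (contact force between the fingers and sash_c0 above 0.5 N and distance of lip_mid from where it was at the start of the episode above 0.02 m), for 0.1 s.
At the end, for the whole second after the job is handed in: The window stands still by itself with the middle of its lip's front edge within 8 mm of the height of the pointer's tip; the pointer has not been shifted (4 mm), and the bottle, jar and model building stand within 20 mm of where they were (z of lip_mid in the frame of mark between -0.008 and 0.008 m and velocity of joint sash between -0.005 and 0.005 m/s and distance of mark from where it was at the start of the episode below 0.004 m and distance of each of glue_mid, jar_mid, house_mid from where it was at the start of the episode below 0.02 m); the robot touches nothing.
It fails at once if the fingers touch the top of the lip (the lip is gripped, or the window is pressed down) (contact force between the fingers and sash_c1 above 1 N).
It fails at once if the pointer is shifted by more than 4 mm (distance of mark from where it was at the start of the episode above 0.004 m).
It fails at once if the bottle, the jar or the model building is moved by more than 20 mm, lifted or knocked over (distance of any of glue_mid, jar_mid, house_mid from where it was at the start of the episode above 0.02 m).
It also fails if it takes over 35 s, if anything falls off the work surface, if the arm or the gripper's body presses on something with over 40 N, if the wrist force passes 120 N, or if a joint passes its speed limit or range.

### The arm

A 7-joint arm with a two-finger parallel gripper is mounted at the origin on the work surface. World frame = base frame: x ahead of the robot, y to its left, z up, the work surface at z = 0. Lengths are in m, angles in rad, forces in N, time in s.
With the tool pointing down it reaches from about 0.4 to 0.85 m from the base axis. Payload 10.4 kg.
Tool frame: the origin (TCP) lies at the very end of the fingers, on their centre line; the grasp point (between the pads) lies 19 mm behind it; x points along the fingers, z is the direction in which the jaws open and shut, and the axes are right-handed (so a half turn about x gives the same grasp; the last joint's range is limited). The gripper opens to 87 mm and grips with 3 to 60 N. Pads are 19 mm wide; open, the fingers measure 117 mm over their backs; the gripper's body (75 mm by 190 mm) begins 51 mm behind the grasp point.
Start: joints at [-1.142, 0.332, -0.065, 1.46, 0.022, 1.35, -0.088], TCP at [0.273, 0.562, 0.223] pointing down, gripper open.
Joint ranges: [-2.6, 2.6], [-0.5, 2.12], [-1.47, 1.34], [0.16, 2.42], [-1.27, 4.41], [0.06, 2.06], [-2.6, 2.6]. Speed limits (rad/s): [2.22, 2.22, 2.79, 2.79, 3.14, 3.14, 3.14].

### API

Orientations are given as a rotation vector (axis times angle).
In Python, from cell import ctrl gives the robot as it stands. The module is installed in compiled form; this text tells all that it offers.
- The arm moves only by the shell command python3 -m creep 'ROWS'. ROWS is JSON, a list of rows, each an object of numbers: "jaw": the closure, from 0 (fully open) to 1 (shut); "dx", "dy", "dz": the shift along the tool's x, y, z in cm; "twist": the turn about the tool's x in degrees. A call has 1 to 12 rows; each row shifts and turns the commanded pose from where the row before left it, along the tool's axes as they then stand; what a row does not reach is not made up. A row lasts 1/10 s, in which the tool goes at most 50 mm and 8.59 degrees, less where a joint would pass 70% of its speed; a pose out of reach is approached as far as the arm can. A call is refused whole if a number of a shift passes 5 or a number of a turn 8.59, either way. A call with a gripper value outside its range is refused whole. The fingers move at their own pace and stop on an object; the grip force is fixed at half the most. Time passes only in rows, so rows that do not move let the fingers close. It gives the time, the measured TCP pose, the force and the opening at its end, in the units of the state.
- ctrl.observe(): the state, without advancing time (a new reading comes with each control period).
- ctrl.capture(name): name is "side" or "top"; returns a dict with "color" (420x560x3 uint8, red, green, blue), "fx", "fy", "cx", "cy" (pixels), "eye" and "attitude" of the camera in the world. Camera axes: x right, y down, z forward; pixel columns grow to the right and rows downward; lengths in m; the calibration is good to about 2 mm. A picture is of the moment at which its call begins. There is no depth.
- ctrl.job_done(): hands the job in, once; it reports no verdict.
The state is a dict: "t": time; "q": joint angles; "qvel": joint speeds; "tau": joint torques, N m; "eef_pos": TCP position; "tool_rot": TCP orientation; "wrist_force": force on the tool from outside, world axes, zero at the start; "wrist_torque": the same for the moment, N m; "opening": finger opening in m.
Only numpy, scipy, OpenCV 4.12 (cv2) and the standard library are available. Lean on these libraries where they do the work, as an engineer would, in place of code of your own. Each camera call takes 0.05 s, during which the arm holds its last target. There are 200 camera calls.

## Working session

There is one attempt and no reset: what is moved stays moved. The work goes in short steps, Python scripts to look and compute and a shell command to move; the robot and the scene stay as the last step left them, time stands still between calls to the robot, and variables do not carry over. Pictures are saved under pics/ and viewed, about 8 in all and at most 12, crops included, and the job is handed in when it is done.

```bash
mkdir -p pics; python3 - <<'E'
from cell import ctrl
import cv2,json,numpy as np
s=ctrl.observe();print({k:np.round(v,3).tolist() for k,v in s.items() if k in('t','eef_pos','tool_rot','opening','wrist_force')})
for n in('side','top'):
    c=ctrl.capture(n);cv2.imwrite(f'pics/{n}0.png',c['color'][...,::-1])
    print(n,{k:np.round(v,4).tolist() for k,v in c.items() if k!='color'})
E
```

```text
{'t': 0.0, 'eef_pos': [0.273, 0.562, 0.222], 'tool_rot': [-0.871, 1.391, 0.87], 'wrist_force': [0.001, -0.093, -0.121], 'opening': 0.087}
side {'fx': 401.5215, 'fy': 401.5215, 'cx': 279.9514, 'cy': 208.1077, 'eye': [0.6675, -0.2596, 0.9527], 'attitude': [-2.8191, -0.1974, 0.0219]}
top {'fx': 468.2277, 'fy': 468.2277, 'cx': 281.0663, 'cy': 210.7981, 'eye': [0.4485, 0.0023, 1.2155], 'attitude': [-2.1562, 2.1242, -0.1919]}
```

View pics/side0.png

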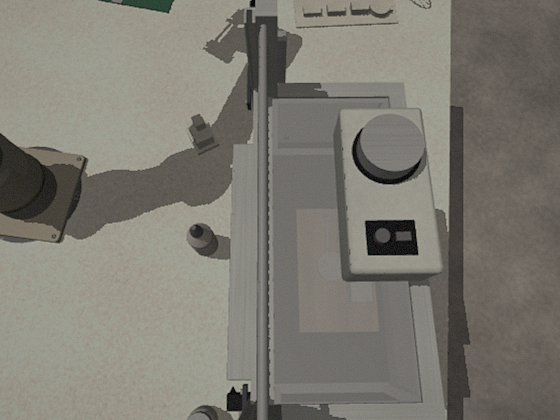

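View pics/top0.png

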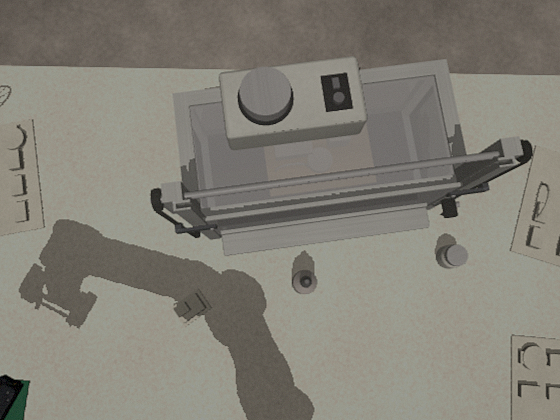

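Side view: the lip runs along columns ~230-245 from row 145 to 380, with the pointer at (235,398) and the bottle at (201,238). Top view: the lip's front edge runs from (224,255) to (428,228), with the pointer at (449,208), bottle (304,282), jar (453,254) and house (192,305). I'll zoom in on the lip ends and pointer.

```bash
python3 - <<'E'
import cv2,numpy as np
def cr(n,x,y):
    im=cv2.imread(f'pics/{n}0.png')[y:y+58,x:x+78]
    im=cv2.convertScaleAbs(im,alpha=1.5)
    im=cv2.resize(im,None,fx=5,fy=5,interpolation=cv2.INTER_CUBIC)
    for k in range(10-x%10,78,10): cv2.line(im,(k*5,0),(k*5,6),(0,0,255),1);cv2.putText(im,str(x+k),(k*5,16),0,.3,(0,0,255))
    for k in range(10-y%10,58,10): cv2.line(im,(0,k*5),(6,k*5),(0,0,255),1);cv2.putText(im,str(y+k),(8,k*5+3),0,.3,(0,0,255))
    return im
a=np.hstack([cr('top',400,185),cr('top',205,210)]);b=np.hstack([cr('side',210,355),cr('side',210,120)])
cv2.imwrite('pics/c0.png',np.vstack([a,b]))
E
```

```text
(no output)
```

View pics/c0.png

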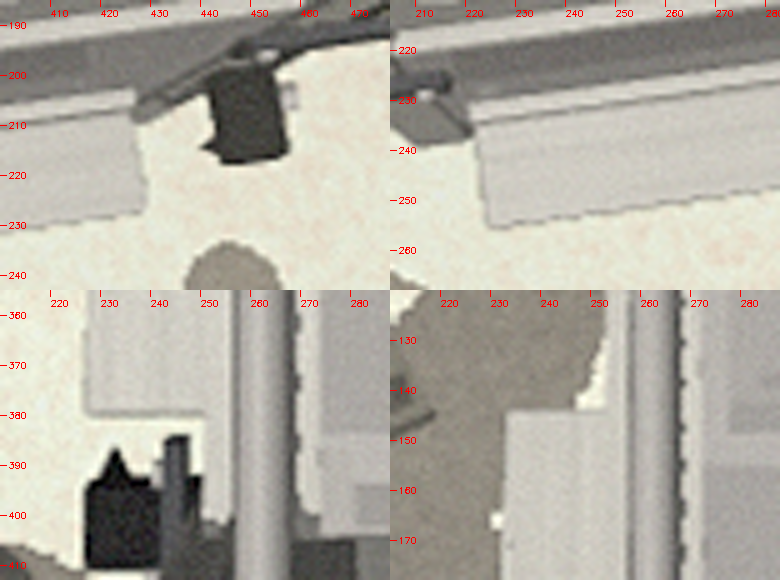

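```bash
cat > g.py <<'E'
import numpy as np
from scipy.spatial.transform import Rotation as R
from scipy.optimize import least_squares
C={'side':(401.5215,279.9514,208.1077,[.6675,-.2596,.9527],[-2.8191,-.1974,.0219]),'top':(468.2277,281.0663,210.7981,[.4485,.0023,1.2155],[-2.1562,2.1242,-.1919])}
def proj(n,P):
    f,cx,cy,e,a=C[n];p=R.from_rotvec(a).inv().apply(np.asarray(P)-e);return f*p[:2]/p[2]+[cx,cy]
def ray(n,u,z):
    f,cx,cy,e,a=C[n];d=R.from_rotvec(a).apply([(u[0]-cx)/f,(u[1]-cy)/f,1]);e=np.array(e);return e+d*(z-e[2])/d[2]
def tri(s,t): 
    r=least_squares(lambda P:np.r_[proj('side',P)-s,proj('top',P)-t],[.6,0,.1]);return r.x.round(4),r.fun.round(1)
E
python3 - <<'E'
from g import *
off=.5
sR,sL,sM=np.array([[227.2,379.4],[233,144.2],[233,386.4]])-off
tR,tL,tM=np.array([[429,227.4],[225,255.6],[440.4,214.4]])-off
print('R',tri(sR,tR));print('L',tri(sL,tL));print('M',tri(sM,tM))
def pts(p):
    x,y,a,h,m=p;c,s=np.cos(a),np.sin(a);w=lambda u,v,z:np.array([x+c*u-s*v,y+s*u+c*v,z])
    return w(0,-.23,h+.005),w(0,.23,h+.005),w(.018,-.233,m)
def res(p):
    r,l,m=pts(p);return np.r_[proj('side',r)-sR,proj('side',l)-sL,proj('side',m)-sM,proj('top',r)-tR,proj('top',l)-tL,proj('top',m)-tM]
o=least_squares(res,[.6,0,0,.15,.25]);print('lip x,y,yaw,h,mark',o.x.round(4),'rise',o.x[4]-o.x[3]);print(o.fun.round(1))
print('bottle tip',tri([196,229.5],[305,282]))
print('jar',ray('top',(455,255),.075),'house',ray('top',(192,305),.05),'house side',ray('side',(203,133),.05))
E
```

```text
R (array([ 0.5894, -0.3369,  0.1909]), array([ 0.1, -0.1,  0.2,  0.1]))
L (array([0.5204, 0.1121, 0.1963]), array([-0.,  0., -0., -0.]))
M (array([ 0.6075, -0.3387,  0.2605]), array([ 0.1, -0.1,  0.1,  0.1]))
lip x,y,yaw,h,mark [ 0.5545 -0.1112  0.1522  0.1819  0.2602] rise 0.07832911885338811
[ 0.2  0.7  0.4  0.3  0.2 -0.   0.3  0.4 -1.4  0.6  0.1  0.1]
bottle tip (array([ 0.4669, -0.0663,  0.1344]), array([-0.3,  0.2, -0.3, -0.3]))
jar [ 0.53747001 -0.43726613  0.075     ] house [0.40823645 0.2027424  0.05      ] house side [0.41343431 0.20302714 0.05      ]
```

```bash
python3 - <<'E'
from g import *
from cell import ctrl
s=ctrl.observe();print(s['t'],s['eef_pos'],'\n',R.from_rotvec(s['tool_rot']).as_matrix().round(3))
print(ray('top',(305,282),.16),ray('side',(196,229.5),.16),ray('top',(304,283),.11))
E
```

```text
0.1 [0.272715   0.56198029 0.22185363] 
 [[-0.001 -0.9    0.437]
 [-0.001  0.437  0.9  ]
 [-1.    -0.    -0.001]]
[ 0.46569494 -0.06532096  0.16      ] [ 0.47374827 -0.07182024  0.16      ] [ 0.4641675  -0.06619953  0.11      ]
```

The tool points straight down and the rows cannot pitch it. Pushing up from below needs a forward tilt. The interface says an unreachable pose is approached as far as possible and the shortfall isn't made up. So I'll try tilting the tool by stretching the arm against joint 6's limit, well away from everything.

```bash
cat > st.py <<'E'
from g import *
from cell import ctrl
s=ctrl.observe();M=R.from_rotvec(s['tool_rot']).as_matrix()
print(round(s['t'],2),'tcp',s['eef_pos'].round(4) if hasattr(s['eef_pos'],'round') else s['eef_pos'],'q',np.round(s['q'],2),'F',np.round(s['wrist_force'],1));print(M.round(3))
E
python3 -m creep '[{"jaw":1,"dx":-4,"twist":8.2},{"jaw":1,"dx":-4,"twist":8.2},{"jaw":1,"dx":-4,"twist":8.2},{"jaw":1,"dx":-4,"twist":8.2},{"jaw":1,"dx":-4,"twist":8.2},{"jaw":1,"dx":-4,"twist":8.2},{"jaw":1,"dx":-4,"twist":8.2},{"jaw":1,"dx":-4,"twist":8.2},{"jaw":1,"dx":-4,"twist":8.2},{"jaw":1,"dx":-4,"twist":8.2},{"jaw":1,"dx":-4,"twist":8}]'; python3 st.py
```

```text
0.1 tcp [0.2727 0.562  0.2219] q [-1.14  0.33 -0.06  1.46  0.02  1.35 -0.09] F [ 0.3 -1.  -0.8]
[[-0.001 -0.9    0.437]
 [-0.001  0.437  0.9  ]
 [-1.    -0.    -0.001]]schema error: expected keys jaw, dx, dy, dz, twist
```

```bash
python3 -m creep '[{"jaw":1,"dx":-4,"dy":0,"dz":0,"twist":8.2},{"jaw":1,"dx":-4,"dy":0,"dz":0,"twist":8.2},{"jaw":1,"dx":-4,"dy":0,"dz":0,"twist":8.2},{"jaw":1,"dx":-4,"dy":0,"dz":0,"twist":8.2},{"jaw":1,"dx":-4,"dy":0,"dz":0,"twist":8.2},{"jaw":1,"dx":-4,"dy":0,"dz":0,"twist":8.2},{"jaw":1,"dx":-4,"dy":0,"dz":0,"twist":8.2},{"jaw":1,"dx":-4,"dy":0,"dz":0,"twist":8.2},{"jaw":1,"dx":-4,"dy":0,"dz":0,"twist":8.2},{"jaw":1,"dx":-4,"dy":0,"dz":0,"twist":8.2},{"jaw":1,"dx":-4,"dy":0,"dz":0,"twist":8}]'; python3 st.py
```

```text
t: 1.2
eef_pos: [0.2608, 0.537, 0.5968]
tool_rot: [0.424, 1.52, -0.292]
wrist_force: [-0.1, -0.2, 0.2]
opening: 0.0071
1.2 tcp [0.2608 0.537  0.5968] q [-1.4   0.36  0.38  0.66 -0.15  2.06 -1.58] F [-0.1 -0.2  0.2]
[[ 0.038  0.441  0.897]
 [ 0.077  0.894 -0.442]
 [-0.996  0.086  0.   ]]
```

It works: joint 6 saturated at 2.06 and the tool started tilting outward. Carrying on.

```bash
python3 -m creep '[{"jaw":1,"dx":-5,"dy":0,"dz":0,"twist":0},{"jaw":1,"dx":-5,"dy":0,"dz":0,"twist":0},{"jaw":1,"dx":-5,"dy":0,"dz":0,"twist":0},{"jaw":1,"dx":-5,"dy":0,"dz":0,"twist":0},{"jaw":1,"dx":-5,"dy":0,"dz":0,"twist":0},{"jaw":1,"dx":-5,"dy":0,"dz":0,"twist":0}]'; python3 st.py
```

```text
t: 1.8
eef_pos: [0.2225, 0.4574, 0.718]
tool_rot: [0.581, 1.463, -0.115]
wrist_force: [-0.7, -0.2, 0.4]
opening: 0.0007
1.8 tcp [0.2225 0.4574 0.718 ] q [-1.77  0.13  0.73  0.68 -0.12  2.06 -1.58] F [-0.7 -0.2  0.4]
[[ 0.129  0.416  0.9  ]
 [ 0.271  0.858 -0.436]
 [-0.954  0.3   -0.002]]
```

```bash
python3 -m creep '[{"jaw":1,"dx":-4.5,"dy":2,"dz":0,"twist":0},{"jaw":1,"dx":-4.5,"dy":2,"dz":0,"twist":0},{"jaw":1,"dx":-4.5,"dy":2,"dz":0,"twist":0},{"jaw":1,"dx":-4.5,"dy":2,"dz":0,"twist":0},{"jaw":1,"dx":-4.5,"dy":2,"dz":0,"twist":0},{"jaw":1,"dx":-4.5,"dy":2,"dz":0,"twist":0}]'; python3 st.py
```

```text
t: 2.4
eef_pos: [0.2158, 0.4429, 0.8197]
tool_rot: [0.743, 1.387, 0.065]
wrist_force: [-0.4, -0.1, 0.4]
opening: 0.0003
2.4 tcp [0.2158 0.4429 0.8197] q [-1.76  0.13  0.78  0.45 -0.17  2.06 -1.58] F [-0.4 -0.1  0.4]
[[ 0.219  0.376  0.9  ]
 [ 0.459  0.775 -0.435]
 [-0.861  0.508 -0.003]]
```

```bash
python3 -m creep '[{"jaw":1,"dx":-4,"dy":3,"dz":0,"twist":0},{"jaw":1,"dx":-4,"dy":3,"dz":0,"twist":0},{"jaw":1,"dx":-4,"dy":3,"dz":0,"twist":0},{"jaw":1,"dx":-4,"dy":3,"dz":0,"twist":0},{"jaw":1,"dx":-4,"dy":3,"dz":0,"twist":0},{"jaw":1,"dx":-4,"dy":3,"dz":0,"twist":0},{"jaw":1,"dx":-4,"dy":3.5,"dz":0,"twist":0},{"jaw":1,"dx":-3.5,"dy":3.5,"dz":0,"twist":0}]'; python3 st.py
```

```text
t: 3.2
eef_pos: [0.2018, 0.4091, 0.928]
tool_rot: [0.925, 1.286, 0.273]
wrist_force: [-0.9, -0.8, -0.2]
opening: 0.0004
3.2 tcp [0.2018 0.4091 0.928 ] q [-1.63  0.18  1.14  0.16 -0.64  2.06 -1.56] F [-0.9 -0.8 -0.2]
[[ 0.307  0.307  0.901]
 [ 0.647  0.627 -0.434]
 [-0.698  0.716 -0.007]]
```

```bash
python3 -m creep '[{"jaw":1,"dx":-4.5,"dy":2,"dz":0,"twist":0},{"jaw":1,"dx":-4.5,"dy":2,"dz":0,"twist":0},{"jaw":1,"dx":-4.5,"dy":2,"dz":0,"twist":0},{"jaw":1,"dx":-4.5,"dy":2,"dz":0,"twist":0},{"jaw":1,"dx":-4.5,"dy":2,"dz":0,"twist":0},{"jaw":1,"dx":-4.5,"dy":2,"dz":0,"twist":0},{"jaw":1,"dx":-4.5,"dy":2,"dz":0,"twist":0},{"jaw":1,"dx":-4.5,"dy":2,"dz":0,"twist":0}]'; python3 st.py
```

```text
t: 4.0
eef_pos: [0.1701, 0.3451, 0.9839]
tool_rot: [1.012, 1.215, 0.389]
wrist_force: [-0.5, -0.3, 0.2]
opening: 0.0002
4.0 tcp [0.1701 0.3451 0.9839] q [-2.56 -0.02  0.95  0.16  0.46  2.06 -1.63] F [-0.5 -0.3  0.2]
[[ 0.351  0.252  0.902]
 [ 0.729  0.531 -0.432]
 [-0.588  0.809  0.003]]
```

```bash
python3 -m creep '[{"jaw":1,"dx":-4.5,"dy":2,"dz":0,"twist":0},{"jaw":1,"dx":-4.5,"dy":2,"dz":0,"twist":0},{"jaw":1,"dx":-4.5,"dy":2,"dz":0,"twist":0},{"jaw":1,"dx":-4.5,"dy":2,"dz":0,"twist":0},{"jaw":1,"dx":-4.5,"dy":2,"dz":0,"twist":0},{"jaw":1,"dx":-4.5,"dy":2,"dz":0,"twist":0},{"jaw":1,"dx":-4.5,"dy":2,"dz":0,"twist":0},{"jaw":1,"dx":-4.5,"dy":2,"dz":0,"twist":0},{"jaw":1,"dx":-4.5,"dy":2,"dz":0,"twist":0},{"jaw":1,"dx":-4.5,"dy":2,"dz":0,"twist":0}]'; python3 st.py
```

```text
t: 5.0
eef_pos: [0.1226, 0.2145, 1.0269]
tool_rot: [1.107, 1.159, 0.499]
wrist_force: [1.3, -1.2, -0.1]
opening: 0.0003
5.0 tcp [0.1226 0.2145 1.0269] q [-1.1  -0.16 -0.29  0.16  0.23  2.06 -1.63] F [ 1.3 -1.2 -0.1]
[[ 0.374  0.208  0.904]
 [ 0.8    0.42  -0.428]
 [-0.469  0.883 -0.01 ]]
```

```bash
python3 -m creep '[{"jaw":1,"dx":-5,"dy":0.6,"dz":0,"twist":0},{"jaw":1,"dx":-5,"dy":0.6,"dz":0,"twist":0},{"jaw":1,"dx":-5,"dy":0.6,"dz":0,"twist":0},{"jaw":1,"dx":-5,"dy":0.6,"dz":0,"twist":0},{"jaw":1,"dx":-5,"dy":0.6,"dz":0,"twist":0},{"jaw":1,"dx":-5,"dy":0.6,"dz":0,"twist":0}]'; python3 st.py
```

```text
t: 5.6
eef_pos: [0.0667, 0.0917, 1.0532]
tool_rot: [1.207, 1.077, 0.613]
wrist_force: [-0.5, 0.1, 1.0]
opening: 0.0002
5.6 tcp [0.0667 0.0917 1.0532] q [-0.93 -0.31  0.24  0.16 -0.42  2.06 -1.58] F [-0.5  0.1  1. ]
[[ 0.406  0.153  0.901]
 [ 0.853  0.29  -0.433]
 [-0.328  0.945 -0.013]]
```

Tilted to 71°, but the heading is 65° azimuth and I need about 0-10°. Twisting now only rolls the tool. The same effect should yaw it, so I'll swing the tool to the right and pull it outward.

```bash
cat >> st.py <<'E'
import sys
h=np.degrees(np.arctan2(M[1,0],M[0,0]));print('heading %.1f elev %.1f roll(z up) %.2f'%(h,np.degrees(np.arcsin(M[2,0])),M[2,2]))
for a in sys.argv[1:]:
    w=np.array(eval(a),float);print(a,'-> tool',(M.T@w).round(2))
E
python3 -m creep '[{"jaw":1,"dx":-0.6,"dy":-1.6,"dz":4.6,"twist":0},{"jaw":1,"dx":-0.6,"dy":-1.6,"dz":4.6,"twist":0},{"jaw":1,"dx":-0.6,"dy":-1.6,"dz":4.6,"twist":0},{"jaw":1,"dx":-0.6,"dy":-1.6,"dz":4.6,"twist":0},{"jaw":1,"dx":-0.6,"dy":-1.6,"dz":4.6,"twist":0},{"jaw":1,"dx":-0.6,"dy":-1.6,"dz":4.6,"twist":0},{"jaw":1,"dx":-0.6,"dy":-1.6,"dz":4.6,"twist":0},{"jaw":1,"dx":-0.6,"dy":-1.6,"dz":4.6,"twist":0},{"jaw":1,"dx":-0.6,"dy":-1.6,"dz":4.6,"twist":0},{"jaw":1,"dx":-0.6,"dy":-1.6,"dz":4.6,"twist":0},{"jaw":1,"dx":-0.6,"dy":-1.6,"dz":4.6,"twist":0},{"jaw":1,"dx":-0.6,"dy":-1.6,"dz":4.6,"twist":0}]'; python3 st.py '[3.7,-3,-1]'
```

```text
t: 6.8
eef_pos: [0.4079, -0.1283, 0.9267]
tool_rot: [1.175, 1.024, 0.468]
wrist_force: [0.4, -0.6, -0.1]
opening: 0.0004
6.8 tcp [ 0.4079 -0.1283  0.9267] q [-1.77 -0.5   1.34  0.26 -0.25  2.06 -0.98] F [ 0.4 -0.6 -0.1]
[[ 0.495  0.193  0.848]
 [ 0.767  0.362 -0.53 ]
 [-0.408  0.912  0.031]]
heading 57.2 elev -24.1 roll(z up) 0.03
[3.7,-3,-1] -> tool [-0.06 -1.28  4.69]
```

```bash
python3 -m creep '[{"jaw":1,"dx":0,"dy":-0.6,"dz":4.9,"twist":0},{"jaw":1,"dx":0,"dy":-0.6,"dz":4.9,"twist":0},{"jaw":1,"dx":0,"dy":-0.6,"dz":4.9,"twist":0},{"jaw":1,"dx":0,"dy":-0.6,"dz":4.9,"twist":0},{"jaw":1,"dx":0,"dy":-0.6,"dz":4.9,"twist":0},{"jaw":1,"dx":0,"dy":-0.6,"dz":4.9,"twist":0},{"jaw":1,"dx":0,"dy":-0.6,"dz":4.9,"twist":0},{"jaw":1,"dx":0,"dy":-0.6,"dz":4.9,"twist":0}]'; python3 st.py '[3.7,-3,-1]' '[4,-3,0]' '[3,-4,0]'
```

```text
t: 7.6
eef_pos: [0.4902, -0.1643, 0.8907]
tool_rot: [1.117, 0.935, 0.237]
wrist_force: [0.1, -0.6, 0.6]
opening: 0.0001
7.6 tcp [ 0.4902 -0.1643  0.8907] q [-1.98 -0.5   1.34  0.16  0.19  2.06 -0.87] F [ 0.1 -0.6  0.6]
[[ 0.614  0.274  0.74 ]
 [ 0.593  0.458 -0.662]
 [-0.521  0.845  0.118]]
heading 44.0 elev -31.4 roll(z up) 0.12
[3.7,-3,-1] -> tool [ 1.01 -1.21  4.61]
[4,-3,0] -> tool [ 0.67 -0.28  4.95]
[3,-4,0] -> tool [-0.53 -1.01  4.87]
```

```bash
python3 -m creep '[{"jaw":1,"dx":-1,"dy":0.3,"dz":4.9,"twist":0},{"jaw":1,"dx":-1,"dy":0.3,"dz":4.9,"twist":0},{"jaw":1,"dx":-1,"dy":0.3,"dz":4.9,"twist":0},{"jaw":1,"dx":-1,"dy":0.3,"dz":4.9,"twist":0},{"jaw":1,"dx":-1,"dy":0.3,"dz":4.9,"twist":0},{"jaw":1,"dx":-1,"dy":0.3,"dz":4.9,"twist":0},{"jaw":1,"dx":-1,"dy":0.3,"dz":4.9,"twist":0},{"jaw":1,"dx":-1,"dy":0.3,"dz":4.9,"twist":0},{"jaw":1,"dx":-1,"dy":0.3,"dz":4.9,"twist":0},{"jaw":1,"dx":-1,"dy":0.3,"dz":4.9,"twist":0}]'; python3 st.py '[3,-4,0]' '[2,-2,4]' '[0,0,5]'
```

```text
t: 8.6
eef_pos: [0.4725, -0.2679, 0.8715]
tool_rot: [1.063, 0.812, 0.031]
wrist_force: [0.4, -0.5, -0.3]
opening: 0.0003
8.6 tcp [ 0.4725 -0.2679  0.8715] q [-1.84 -0.5   1.34  0.16  0.34  2.06 -0.73] F [ 0.4 -0.5 -0.3]
[[ 0.716  0.349  0.605]
 [ 0.394  0.514 -0.762]
 [-0.577  0.784  0.231]]
heading 28.8 elev -35.2 roll(z up) 0.23
[3,-4,0] -> tool [ 0.57 -1.01  4.86]
[2,-2,4] -> tool [-1.66  2.8   3.66]
[0,0,5] -> tool [-2.88  3.92  1.15]
```

```bash
python3 -m creep '[{"jaw":1,"dx":-1.7,"dy":2,"dz":4.2,"twist":0},{"jaw":1,"dx":-1.7,"dy":2,"dz":4.2,"twist":0},{"jaw":1,"dx":-1.7,"dy":2,"dz":4.2,"twist":0},{"jaw":1,"dx":-1.7,"dy":2,"dz":4.2,"twist":0},{"jaw":1,"dx":-1.7,"dy":2,"dz":4.2,"twist":0},{"jaw":1,"dx":-1.7,"dy":2,"dz":4.2,"twist":0}]'; python3 st.py '[3,-4,0]' '[0,0,5]' '[-5,0,0]'
```

```text
t: 9.2
eef_pos: [0.4441, -0.3039, 0.8752]
tool_rot: [1.057, 0.762, -0.004]
wrist_force: [0.8, 0.6, 0.0]
opening: 0.0006
9.2 tcp [ 0.4441 -0.3039  0.8752] q [-1.75 -0.5   1.34  0.16  0.31  2.06 -0.69] F [0.8 0.6 0. ]
[[ 0.748  0.352  0.562]
 [ 0.346  0.516 -0.784]
 [-0.566  0.781  0.264]]
heading 24.8 elev -34.5 roll(z up) 0.26
[3,-4,0] -> tool [ 0.86 -1.01  4.82]
[0,0,5] -> tool [-2.83  3.91  1.32]
[-5,0,0] -> tool [-3.74 -1.76 -2.81]
```

```bash
python3 -m creep '[{"jaw":1,"dx":-4.5,"dy":2,"dz":-0.6,"twist":6.2},{"jaw":1,"dx":-4.5,"dy":2,"dz":0,"twist":6.2},{"jaw":1,"dx":-4.5,"dy":2,"dz":0,"twist":6.2},{"jaw":1,"dx":-4.5,"dy":2,"dz":0,"twist":0},{"jaw":1,"dx":-4.5,"dy":2,"dz":0,"twist":0},{"jaw":1,"dx":-4.5,"dy":2,"dz":0,"twist":0},{"jaw":1,"dx":-4.5,"dy":2,"dz":0,"twist":0},{"jaw":1,"dx":-4.5,"dy":2,"dz":0,"twist":0},{"jaw":1,"dx":-4.5,"dy":2,"dz":0,"twist":0},{"jaw":1,"dx":-4.5,"dy":2,"dz":0,"twist":0}]'; python3 st.py '[0,-5,0]' '[0,0,-5]' '[-5,0,0]'
```

```text
t: 10.2
eef_pos: [0.1843, -0.2653, 1.0028]
tool_rot: [1.428, 0.461, -0.023]
wrist_force: [-0.6, -0.8, 0.3]
opening: 0.0003
10.2 tcp [ 0.1843 -0.2653  1.0028] q [-0.93 -0.4   1.34  0.16 -0.5   2.06 -1.11] F [-0.6 -0.8  0.3]
[[ 0.912  0.287  0.293]
 [ 0.257  0.158 -0.954]
 [-0.32   0.945  0.07 ]]
heading 15.7 elev -18.7 roll(z up) 0.07
[0,-5,0] -> tool [-1.28 -0.79  4.77]
[0,0,-5] -> tool [ 1.6  -4.72 -0.35]
[-5,0,0] -> tool [-4.56 -1.43 -1.46]
```

Heading is 15.7° and elevation -18.7°, nearly level in roll, so I can descend in front of the right half of the lip.

```bash
python3 -m creep '[{"jaw":1,"dx":2.7,"dy":-4.1,"dz":0,"twist":2},{"jaw":1,"dx":2.7,"dy":-4.1,"dz":0,"twist":2},{"jaw":1,"dx":2.7,"dy":-4.1,"dz":0,"twist":0},{"jaw":1,"dx":2.7,"dy":-4.1,"dz":0,"twist":0},{"jaw":1,"dx":2.7,"dy":-4.1,"dz":0,"twist":0},{"jaw":1,"dx":2.7,"dy":-4.1,"dz":0,"twist":0},{"jaw":1,"dx":2.7,"dy":-4.1,"dz":0,"twist":0},{"jaw":1,"dx":2.7,"dy":-4.1,"dz":0,"twist":0},{"jaw":1,"dx":2.7,"dy":-4.1,"dz":0,"twist":0},{"jaw":1,"dx":2.7,"dy":-4.1,"dz":0,"twist":0}]'; python3 st.py '[0,-5,0]' '[0,0,-5]' '[5,0,0]'
python3 - <<'E'
from cell import ctrl
import cv2
cv2.imwrite('pics/top1.png',ctrl.capture('top')['color'][...,::-1])
E
```

```text
t: 11.2
eef_pos: [0.2609, -0.2643, 0.6929]
tool_rot: [1.408, 0.492, -0.033]
wrist_force: [1.4, -1.2, 0.8]
opening: 0.0002
11.2 tcp [ 0.2609 -0.2643  0.6929] q [ 0.53 -0.48  0.65  1.6  -0.92  1.64 -0.26] F [ 1.4 -1.2  0.8]
[[ 0.899  0.308  0.31 ]
 [ 0.265  0.179 -0.948]
 [-0.348  0.934  0.079]]
heading 16.4 elev -20.3 roll(z up) 0.08
[0,-5,0] -> tool [-1.32 -0.9   4.74]
[0,0,-5] -> tool [ 1.74 -4.67 -0.4 ]
[5,0,0] -> tool [4.5  1.54 1.55]
```

View pics/top1.png

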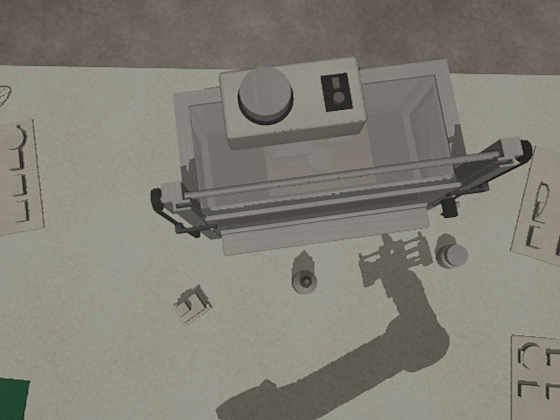

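The picture shows everything undisturbed (bottle at 304,282, jar at 453,254, house at 192,305); only the arm's shadow is visible. I'll keep descending.

```bash
python3 -m creep '[{"jaw":1,"dx":2.8,"dy":-3.9,"dz":0,"twist":2.4},{"jaw":1,"dx":2.8,"dy":-3.9,"dz":0,"twist":2.4},{"jaw":1,"dx":2.8,"dy":-3.9,"dz":0,"twist":0},{"jaw":1,"dx":2.8,"dy":-3.9,"dz":0,"twist":0},{"jaw":1,"dx":2.8,"dy":-3.9,"dz":0,"twist":0},{"jaw":1,"dx":2.8,"dy":-3.9,"dz":0,"twist":0},{"jaw":1,"dx":2.8,"dy":-3.9,"dz":0,"twist":0},{"jaw":1,"dx":2.8,"dy":-3.9,"dz":0,"twist":0},{"jaw":1,"dx":2.8,"dy":-3.9,"dz":0,"twist":0}]'; python3 st.py '[0,-5,0]' '[0,0,-5]' '[5,0,0]'
```

```text
t: 12.15
eef_pos: [0.3726, -0.2379, 0.2789]
tool_rot: [1.486, 0.495, -0.053]
wrist_force: [1.8, -1.0, 0.6]
opening: 0.0004
12.15 tcp [ 0.3726 -0.2379  0.2789] q [ 0.55 -0.22  0.69  2.38 -1.2   1.23  0.58] F [ 1.8 -1.   0.6]
[[ 0.9    0.332  0.284]
 [ 0.265  0.103 -0.959]
 [-0.348  0.938  0.005]]
heading 16.4 elev -20.3 roll(z up) 0.00
[0,-5,0] -> tool [-1.32 -0.51  4.79]
[0,0,-5] -> tool [ 1.74 -4.69 -0.02]
[5,0,0] -> tool [4.5  1.66 1.42]
```

```bash
python3 -m creep '[{"jaw":1,"dx":3.1,"dy":-2.8,"dz":0.6,"twist":0},{"jaw":1,"dx":3.1,"dy":-2.8,"dz":0.6,"twist":0},{"jaw":1,"dx":3.1,"dy":-2.8,"dz":0.6,"twist":0},{"jaw":1,"dx":3.1,"dy":-3,"dz":0.6,"twist":0},{"jaw":1,"dx":0,"dy":0,"dz":0,"twist":0}]'; python3 st.py '[0,-1,0]' '[0,0,-1]' '[1,0,0]'
```

```text
t: 12.65
eef_pos: [0.4087, -0.2373, 0.2326]
tool_rot: [1.488, 0.5, -0.046]
wrist_force: [0.0, 0.2, 0.8]
opening: 0.001
12.65 tcp [ 0.4087 -0.2373  0.2326] q [-0.09 -0.18  1.25  2.41 -1.26  1.13  0.7 ] F [0.  0.2 0.8]
[[ 0.898  0.331  0.291]
 [ 0.272  0.102 -0.957]
 [-0.347  0.938  0.001]]
heading 16.9 elev -20.3 roll(z up) 0.00
[0,-1,0] -> tool [-0.27 -0.1   0.96]
[0,0,-1] -> tool [ 0.35 -0.94 -0.  ]
[1,0,0] -> tool [0.9  0.33 0.29]
```

```bash
python3 -m creep '[{"jaw":1,"dx":3.6,"dy":1.3,"dz":1.1,"twist":0},{"jaw":1,"dx":3.6,"dy":1.3,"dz":1.1,"twist":0},{"jaw":1,"dx":1.7,"dy":-0.7,"dz":0.2,"twist":0},{"jaw":1,"dx":1.7,"dy":-2.8,"dz":0,"twist":0},{"jaw":1,"dx":1,"dy":-2.8,"dz":0,"twist":0},{"jaw":1,"dx":1,"dy":-2.8,"dz":0,"twist":0}]'; python3 st.py '[0,-1,0]' '[0,0,-1]' '[1,0,0]'
```

```text
t: 13.25
eef_pos: [0.4747, -0.2177, 0.208]
tool_rot: [1.469, 0.534, -0.119]
wrist_force: [0.9, 0.5, -0.9]
opening: 0.0004
13.25 tcp [ 0.4747 -0.2177  0.208 ] q [-0.43 -0.31  1.34  2.41 -1.27  0.79  0.63] F [ 0.9  0.5 -0.9]
[[ 0.879  0.394  0.269]
 [ 0.242  0.119 -0.963]
 [-0.412  0.911  0.009]]
heading 15.4 elev -24.3 roll(z up) 0.01
[0,-1,0] -> tool [-0.24 -0.12  0.96]
[0,0,-1] -> tool [ 0.41 -0.91 -0.01]
[1,0,0] -> tool [0.88 0.39 0.27]
```

```bash
python3 -m creep '[{"jaw":1,"dx":2.6,"dy":-2.3,"dz":0.4,"twist":0},{"jaw":1,"dx":2.6,"dy":-2.3,"dz":0.4,"twist":0},{"jaw":1,"dx":1.7,"dy":-3,"dz":0,"twist":0},{"jaw":1,"dx":1.7,"dy":-3,"dz":0,"twist":0}]'; python3 st.py '[0,-1,0]' '[0,0,-1]' '[1,0,0]'
```

```text
t: 13.65
eef_pos: [0.49, -0.2065, 0.1772]
tool_rot: [1.443, 0.597, -0.198]
wrist_force: [0.0, 0.3, 1.0]
opening: 0.0005
13.65 tcp [ 0.49   -0.2065  0.1772] q [-0.52 -0.27  1.34  2.41 -1.27  0.69  0.58] F [0.  0.3 1. ]
[[ 0.84   0.475  0.264]
 [ 0.223  0.141 -0.965]
 [-0.495  0.869  0.012]]
heading 14.9 elev -29.7 roll(z up) 0.01
[0,-1,0] -> tool [-0.22 -0.14  0.96]
[0,0,-1] -> tool [ 0.5  -0.87 -0.01]
[1,0,0] -> tool [0.84 0.47 0.26]
```

```bash
python3 -m creep '[{"jaw":1,"dx":2,"dy":-3.4,"dz":1,"twist":0},{"jaw":1,"dx":2,"dy":-3.4,"dz":1,"twist":0},{"jaw":1,"dx":2,"dy":-3.4,"dz":1,"twist":0},{"jaw":1,"dx":2,"dy":-3.4,"dz":1,"twist":0}]'; python3 st.py '[0,-1,0]' '[0,0,-1]' '[1,0,0]'
```

```text
t: 14.05
eef_pos: [0.4671, -0.2228, 0.1419]
tool_rot: [1.411, 0.658, -0.292]
wrist_force: [-0.7, 0.7, 0.1]
opening: 0.0006
14.05 tcp [ 0.4671 -0.2228  0.1419] q [-0.46 -0.14  1.34  2.42 -1.27  0.74  0.58] F [-0.7  0.7  0.1]
[[ 0.79   0.559  0.249]
 [ 0.191  0.162 -0.968]
 [-0.582  0.813  0.021]]
heading 13.6 elev -35.6 roll(z up) 0.02
[0,-1,0] -> tool [-0.19 -0.16  0.97]
[0,0,-1] -> tool [ 0.58 -0.81 -0.02]
[1,0,0] -> tool [0.79 0.56 0.25]
```

```bash
python3 -m creep '[{"jaw":1,"dx":3.4,"dy":2,"dz":0.7,"twist":0},{"jaw":1,"dx":3.4,"dy":2,"dz":0.7,"twist":0},{"jaw":1,"dx":0,"dy":0,"dz":0,"twist":0}]'; python3 st.py '[0,-1,0]' '[0,0,-1]' '[1,0,0]'
```

```text
t: 14.35
eef_pos: [0.5346, -0.2005, 0.1618]
tool_rot: [1.4, 0.66, -0.309]
wrist_force: [-0.5, -0.0, 0.2]
opening: 0.0001
14.35 tcp [ 0.5346 -0.2005  0.1618] q [-0.67 -0.16  1.34  2.35 -1.27  0.58  0.43] F [-0.5 -0.   0.2]
[[ 0.785  0.57   0.243]
 [ 0.178  0.169 -0.969]
 [-0.593  0.804  0.031]]
heading 12.8 elev -36.4 roll(z up) 0.03
[0,-1,0] -> tool [-0.18 -0.17  0.97]
[0,0,-1] -> tool [ 0.59 -0.8  -0.03]
[1,0,0] -> tool [0.79 0.57 0.24]
```

```bash
python3 -m creep '[{"jaw":1,"dx":0.8,"dy":-1.4,"dz":0.5,"twist":0},{"jaw":1,"dx":0.8,"dy":-1.4,"dz":0.5,"twist":0},{"jaw":1,"dx":0,"dy":0,"dz":0,"twist":0}]'; python3 st.py '[0,-1,0]' '[0,0,-1]' '[1,0,0]'
```

```text
t: 14.65
eef_pos: [0.5168, -0.2033, 0.1455]
tool_rot: [1.399, 0.66, -0.332]
wrist_force: [0.7, 0.0, 0.7]
opening: 0.0008
14.65 tcp [ 0.5168 -0.2033  0.1455] q [-0.65 -0.18  1.34  2.39 -1.27  0.56  0.47] F [0.7 0.  0.7]
[[ 0.779  0.583  0.229]
 [ 0.163  0.165 -0.973]
 [-0.605  0.795  0.033]]
heading 11.8 elev -37.2 roll(z up) 0.03
[0,-1,0] -> tool [-0.16 -0.16  0.97]
[0,0,-1] -> tool [ 0.61 -0.8  -0.03]
[1,0,0] -> tool [0.78 0.58 0.23]
```

```bash
python3 -m creep '[{"jaw":1,"dx":3.2,"dy":-1.4,"dz":1,"twist":0},{"jaw":1,"dx":1.2,"dy":-2,"dz":0,"twist":0},{"jaw":1,"dx":1.2,"dy":-2,"dz":0,"twist":0},{"jaw":1,"dx":0,"dy":0,"dz":0,"twist":0}]'; python3 st.py '[0,-1,0]' '[0,0,-1]' '[1,0,0]'
```

```text
t: 15.05
eef_pos: [0.509, -0.1955, 0.1249]
tool_rot: [1.383, 0.677, -0.371]
wrist_force: [-0.3, -0.5, -0.7]
opening: 0.0005
15.05 tcp [ 0.509  -0.1955  0.1249] q [-0.67 -0.19  1.34  2.42 -1.27  0.49  0.47] F [-0.3 -0.5 -0.7]
[[ 0.76   0.612  0.22 ]
 [ 0.144  0.172 -0.975]
 [-0.634  0.772  0.043]]
heading 10.7 elev -39.4 roll(z up) 0.04
[0,-1,0] -> tool [-0.14 -0.17  0.97]
[0,0,-1] -> tool [ 0.63 -0.77 -0.04]
[1,0,0] -> tool [0.76 0.61 0.22]
```

```bash
python3 -m creep '[{"jaw":1,"dx":3,"dy":1.8,"dz":1,"twist":0},{"jaw":1,"dx":3,"dy":1.8,"dz":1,"twist":0},{"jaw":1,"dx":0,"dy":0,"dz":0,"twist":0}]'; python3 st.py '[0,-1,0]' '[0,0,-1]' '[1,0,0]'
```

```text
t: 15.35
eef_pos: [0.5628, -0.184, 0.1478]
tool_rot: [1.37, 0.679, -0.392]
wrist_force: [-0.5, -0.3, 0.7]
opening: 0.0006
15.35 tcp [ 0.5628 -0.184   0.1478] q [-0.79 -0.11  1.34  2.33 -1.27  0.46  0.32] F [-0.5 -0.3  0.7]
[[ 0.751  0.625  0.213]
 [ 0.128  0.179 -0.976]
 [-0.647  0.76   0.054]]
heading 9.7 elev -40.3 roll(z up) 0.05
[0,-1,0] -> tool [-0.13 -0.18  0.98]
[0,0,-1] -> tool [ 0.65 -0.76 -0.05]
[1,0,0] -> tool [0.75 0.62 0.21]
```

```bash
python3 -m creep '[{"jaw":1,"dx":2.3,"dy":0.8,"dz":0.7,"twist":0},{"jaw":1,"dx":0,"dy":0,"dz":0,"twist":0}]'; python3 st.py '[0,-1,0]' '[0,0,1]' '[1,0,0]'
```

```text
t: 15.55
eef_pos: [0.5746, -0.1808, 0.1516]
tool_rot: [1.367, 0.681, -0.404]
wrist_force: [-0.2, 0.1, -0.2]
opening: 0.0
15.55 tcp [ 0.5746 -0.1808  0.1516] q [-0.82 -0.08  1.34  2.31 -1.27  0.46  0.28] F [-0.2  0.1 -0.2]
[[ 0.747  0.632  0.207]
 [ 0.12   0.178 -0.977]
 [-0.654  0.754  0.057]]
heading 9.1 elev -40.9 roll(z up) 0.06
[0,-1,0] -> tool [-0.12 -0.18  0.98]
[0,0,1] -> tool [-0.65  0.75  0.06]
[1,0,0] -> tool [0.75 0.63 0.21]
```

```bash
python3 -m creep '[{"jaw":1,"dx":1.2,"dy":0.6,"dz":0.4,"twist":0},{"jaw":1,"dx":0,"dy":0,"dz":0,"twist":0}]'; python3 st.py;  python3 -m creep '[{"jaw":1,"dx":-0.6,"dy":0.8,"dz":0,"twist":0},{"jaw":1,"dx":-0.6,"dy":0.8,"dz":0,"twist":0},{"jaw":1,"dx":0,"dy":0,"dz":0,"twist":0}]'; python3 st.py '[0,-1,0]' '[0,0,1]' '[1,0,0]'
```

```text
t: 15.75
eef_pos: [0.5812, -0.18, 0.1537]
tool_rot: [1.367, 0.682, -0.414]
wrist_force: [-4.4, -0.4, -4.2]
opening: 0.0001
15.75 tcp [ 0.5812 -0.18    0.1537] q [-0.83 -0.06  1.34  2.29 -1.27  0.46  0.26] F [-4.4 -0.4 -4.2]
[[ 0.743  0.638  0.202]
 [ 0.115  0.176 -0.978]
 [-0.659  0.75   0.058]]
heading 8.8 elev -41.2 roll(z up) 0.06
t: 16.05
eef_pos: [0.5824, -0.1794, 0.1747]
tool_rot: [1.368, 0.68, -0.413]
wrist_force: [-6.6, -1.7, -1.0]
opening: 0.0005
16.05 tcp [ 0.5824 -0.1794  0.1747] q [-0.7  -0.15  1.17  2.28 -1.05  0.41  0.05] F [-6.6 -1.7 -1. ]
[[ 0.744  0.637  0.201]
 [ 0.115  0.175 -0.978]
 [-0.658  0.751  0.057]]
heading 8.8 elev -41.1 roll(z up) 0.06
[0,-1,0] -> tool [-0.11 -0.17  0.98]
[0,0,1] -> tool [-0.66  0.75  0.06]
[1,0,0] -> tool [0.74 0.64 0.2 ]
```

```bash
cat > look.py <<'E'
import cv2,numpy as np,sys
from cell import ctrl
def cr(n,x,y,w=78,h=58):
    im=cv2.convertScaleAbs(np.ascontiguousarray(ctrl.capture(n)['color'][y:y+h,x:x+w,::-1]),alpha=1.5)
    im=cv2.resize(im,None,fx=5,fy=5,interpolation=cv2.INTER_CUBIC)
    for k in range(-x%10,w,10): cv2.line(im,(k*5,0),(k*5,6),(0,0,255),1);cv2.putText(im,str(x+k),(k*5,16),0,.3,(0,0,255))
    for k in range(-y%10,h,10): cv2.line(im,(0,k*5),(6,k*5),(0,0,255),1);cv2.putText(im,str(y+k),(8,k*5+3),0,.3,(0,0,255))
    return im
cv2.imwrite(sys.argv[1],np.vstack([np.hstack([cr('top',385,190),cr('top',205,215)]),np.hstack([cr('side',205,355),cr('side',205,115)])]))
E
python3 look.py pics/c1.png
```

```text
(no output)
```

View pics/c1.png

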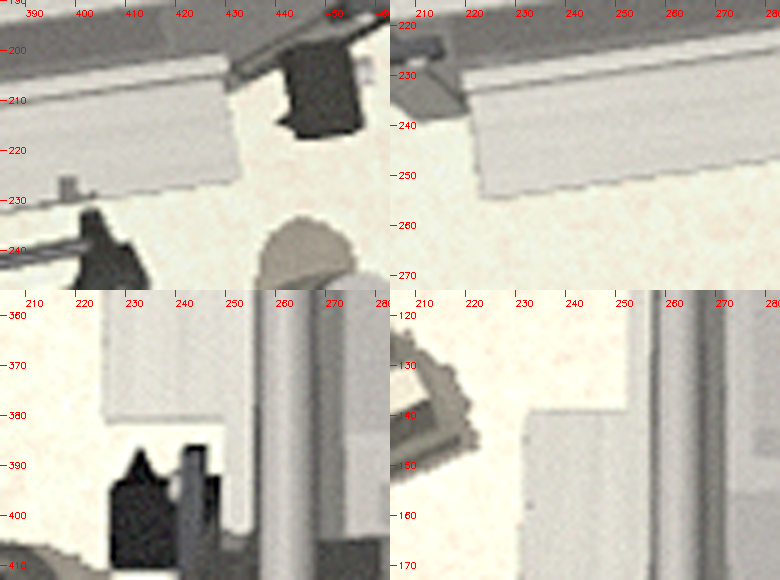

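The window is up a little: right lip corner now at top (432.6,226.4) and side (225.6,381.4). The pointer is unmoved, and the fingers sit under the lip near top (400,230).

```bash
cat >> g.py <<'E'
def fit(sR,sL,sM,tR,tL,tM,off=.5):
    a=[np.array(v)-off for v in(sR,sL,sM,tR,tL,tM)];sR,sL,sM,tR,tL,tM=a
    print('R',tri(sR,tR)[0],'L',tri(sL,tL)[0],'M',tri(sM,tM)[0])
    def res(p):
        x,y,b,h,m=p;c,s=np.cos(b),np.sin(b);w=lambda u,v,z:np.array([x+c*u-s*v,y+s*u+c*v,z])
        r,l,k=w(0,-.23,h+.005),w(0,.23,h+.005),w(.018,-.233,m)
        return np.r_[proj('side',r)-sR,proj('side',l)-sL,proj('side',k)-sM,proj('top',r)-tR,proj('top',l)-tL,proj('top',k)-tM]
    o=least_squares(res,[.55,-.11,.15,.2,.26]);print('fit',o.x.round(4),'to go',round(o.x[4]-o.x[3],4))
E
python3 -c "
from g import *
fit((225.6,381.4),(232,139.2),(233,386.4),(432.6,226.4),(223,254.6),(440,214.4))"
```

```text
R [ 0.5892 -0.3385  0.2099] L [0.5206 0.114  0.2154] M [ 0.6075 -0.3387  0.2587]
fit [ 0.5547 -0.1113  0.1507  0.2054  0.258 ] to go 0.0526
```

```bash
python3 -m creep '[{"jaw":1,"dx":-0.62,"dy":0.66,"dz":0,"twist":0},{"jaw":1,"dx":-0.62,"dy":0.66,"dz":0,"twist":0},{"jaw":1,"dx":-0.62,"dy":0.66,"dz":0,"twist":0},{"jaw":1,"dx":-0.62,"dy":0.66,"dz":0,"twist":0},{"jaw":1,"dx":-0.62,"dy":0.66,"dz":0,"twist":0},{"jaw":1,"dx":0,"dy":0,"dz":0,"twist":0}]'; python3 st.py '[0,0,1]' '[-1,0,0]'; python3 look.py pics/c2.png
```

```text
t: 16.85
eef_pos: [0.5812, -0.1768, 0.2205]
tool_rot: [1.367, 0.679, -0.412]
wrist_force: [-2.7, -1.4, -0.3]
opening: 0.0007
16.85 tcp [ 0.5812 -0.1768  0.2205] q [-0.46 -0.22  0.89  2.23 -0.76  0.43 -0.27] F [-2.7 -1.4 -0.3]
[[ 0.745  0.636  0.202]
 [ 0.115  0.176 -0.978]
 [-0.657  0.752  0.058]]
heading 8.8 elev -41.1 roll(z up) 0.06
[0,0,1] -> tool [-0.66  0.75  0.06]
[-1,0,0] -> tool [-0.74 -0.64 -0.2 ]
```

View pics/c2.png

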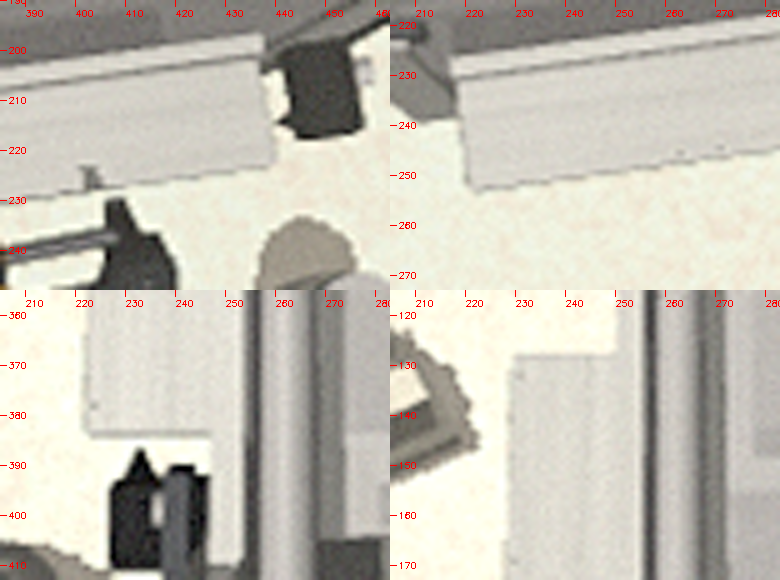

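```bash
python3 -c "
from g import *
fit((222.6,384),(228.8,128.2),(233,386.4),(440,222.6),(221.4,252.6),(440.2,214.4))
p=lambda z:(proj('side',[.5892+0,-.338,z]).round(1),proj('top',[.5892,-.338,z]).round(1))
for z in (.25,.26,.27):print(z,p(z))"
```

```text
R [ 0.5904 -0.3376  0.2592] L [0.5206 0.1116 0.265 ] M [ 0.6075 -0.3387  0.2596]
fit [ 0.5548 -0.1116  0.153   0.2512  0.2582] to go 0.007
0.25 (array([222.2, 383. ]), array([438.4, 223.5]))
0.26 (array([221.4, 383.6]), array([440. , 222.8]))
0.27 (array([220.5, 384.3]), array([441.7, 222.1]))
```

About 5-7 mm to go. Raise 6 mm, then withdraw down and back, and check again.

```bash
python3 -m creep '[{"jaw":1,"dx":-0.2,"dy":0.23,"dz":0,"twist":0},{"jaw":1,"dx":-0.2,"dy":0.23,"dz":0,"twist":0},{"jaw":1,"dx":0,"dy":0,"dz":0,"twist":0},{"jaw":1,"dx":0,"dy":0,"dz":0,"twist":0}]'; python3 st.py; python3 -m creep '[{"jaw":1,"dx":0.2,"dy":-0.6,"dz":0,"twist":0},{"jaw":1,"dx":-1,"dy":-1.6,"dz":0,"twist":0},{"jaw":1,"dx":-2,"dy":-1.6,"dz":0,"twist":0},{"jaw":1,"dx":-3,"dy":0,"dz":0,"twist":0},{"jaw":1,"dx":-3,"dy":0,"dz":0,"twist":0},{"jaw":1,"dx":-3,"dy":0,"dz":0,"twist":0},{"jaw":1,"dx":0,"dy":0,"dz":0,"twist":0}]'; python3 st.py '[0,0,1]' '[-1,0,0]'; python3 look.py pics/c3.png
```

```text
t: 17.45
eef_pos: [0.5817, -0.1759, 0.2267]
tool_rot: [1.367, 0.68, -0.411]
wrist_force: [-3.9, -3.8, -2.7]
opening: 0.0007
17.45 tcp [ 0.5817 -0.1759  0.2267] q [-0.44 -0.22  0.86  2.22 -0.73  0.44 -0.3 ] F [-3.9 -3.8 -2.7]
[[ 0.745  0.635  0.203]
 [ 0.116  0.177 -0.977]
 [-0.657  0.752  0.058]]
heading 8.8 elev -41.1 roll(z up) 0.06
t: 18.15
eef_pos: [0.4691, -0.1981, 0.2796]
tool_rot: [1.367, 0.673, -0.409]
wrist_force: [-0.1, 0.2, -0.5]
opening: 0.0004
18.15 tcp [ 0.4691 -0.1981  0.2796] q [-0.01 -0.49  0.57  2.29 -0.47  0.65 -0.46] F [-0.1  0.2 -0.5]
[[ 0.749  0.631  0.2  ]
 [ 0.113  0.176 -0.978]
 [-0.653  0.755  0.061]]
heading 8.5 elev -40.7 roll(z up) 0.06
[0,0,1] -> tool [-0.65  0.76  0.06]
[-1,0,0] -> tool [-0.75 -0.63 -0.2 ]
```

View pics/c3.png

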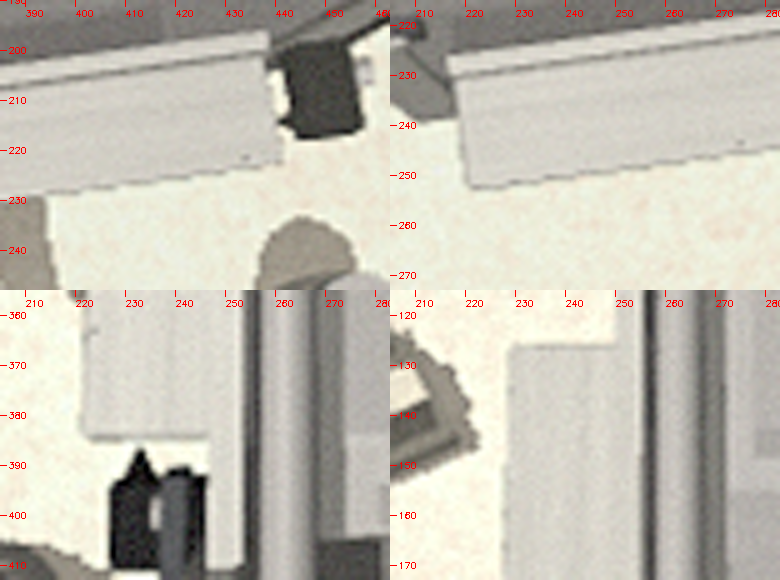

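```bash
python3 -c "
from g import *
fit((221.6,384.5),(228.6,126.2),(233,386.4),(441.1,222.4),(221,252.6),(440.2,214.4))"
python3 - <<'E'
from cell import ctrl
import cv2
cv2.imwrite('pics/top2.png',ctrl.capture('top')['color'][...,::-1])
E
```

```text
R [ 0.5898 -0.3377  0.2656] L [0.5205 0.1119 0.2716] M [ 0.6075 -0.3387  0.2596]
fit [ 0.5547 -0.1115  0.1524  0.2584  0.2583] to go -0.0
```

View pics/top2.png

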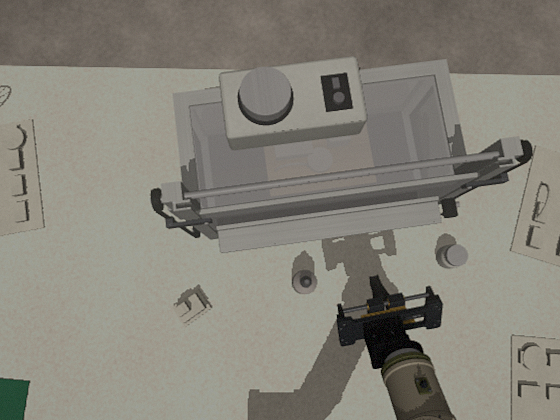

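The arm is clear of everything. Bottle (304,282), jar (453,254) and house (192,305) are where they started. The lip is 0-1 mm from the pointer's height by both estimates, so I'm handing in.

```bash
python3 -c "
from cell import ctrl
print(ctrl.observe()['t'],ctrl.job_done())"
```

```text
the job is handed in; nothing more can be done
18.4 None
```

I pushed the window up from beneath its lip with closed fingertips, stopped with the lip at the pointer's height, backed the hand away and handed in at 18.4 s. No verdict is reported.

- **Tilting the tool:** The moves can't pitch the tool, so I stretched the arm against its joint limits in free space until it tilted. It ended about 41° below horizontal, steeper than I wanted, because joint limits near the lip cost some of the tilt.
- **The push:** The window rose about 75 mm. Measured wrist forces stayed under about 8 N.
- **Lip height:** After I withdrew, the overall fit put the lip level with the pointer tip (0 mm difference). Triangulating the lip's right-hand end put it about 1 mm high. The left end read about 6 mm higher than the right in every set of pictures, so I took that as a calibration or reading error. The limit is 8 mm.
- **Other objects:** In the last picture the pointer, bottle, jar and model building were at their starting pixel positions. The arm was clear of everything, and the wrist force read about zero.
- **Not checked:** I only compared pictures taken after withdrawing, so I have no direct measure that the window was fully still.

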